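# Set the ratchet camera stand three clicks up and mount the ball camera

### The arm

A 6-joint arm with a two-finger parallel gripper is mounted at the origin on a cart in front of the work surface, level with it; the furniture and walls round the work are solid. World frame = base frame: x ahead of the robot, y to its left, z up, the work surface at z = 0. Lengths are in m, angles in rad, forces in N, time in s.
With the tool pointing down it reaches from about 0.225 to 0.875 m from the base axis. Payload 3.4 kg.
Tool frame: the origin (TCP) lies on the centre line of the jaws, within the pads' length; the fingertips stand 11 mm ahead of it and the grasp point (between the pads) lies 8 mm behind it; z points along the fingers, y is the line along which they close (so a half turn about z gives the same grasp; the last joint's range is limited). The gripper opens to 85 mm and grips with 20 to 120 N. Pads are 22 mm wide; open, the fingers measure 114 mm over their backs; the gripper's body (76 mm by 85 mm) begins 54 mm behind the grasp point. The pads swing forward as they close: fully open they stand 13 mm farther back than shut.
Start: joints at [-1.287, 0.276, 1.505, -0, 1.361, -0.121], TCP at [0.226, -0.529, 0.242] pointing down, gripper open.
Joint ranges: [-2.89, 2.89], [-0.75, 2.08], [0.22, 2.7], [-1.18, 4.32], [0.11, 2.71], [-2.7, 2.7]. Speed limits (rad/s): [2.57, 2.57, 3.14, 3.14, 3.14, 3.14].

### API

Orientations are given as a unit quaternion [w, x, y, z].
In Python, from rig import manip, eyes, job gives the robot as it stands.
- The arm moves only by the tool drive_tool, never from a script. Its argument "rows" is a list of rows, each a list of 3 entries, a list of its own where there are three numbers: the turn, a rotation vector about the world's x, y, z in rad, then the shift along the world's x, y, z in cm, then the finger opening in cm, from 0 to 8.54. A call has 1 to 8 rows; each row shifts and turns the commanded pose from where the row before left it; what a row does not reach is not made up. A row lasts 1/8 s, in which the tool goes at most 62.5 mm and 10.7 degrees, less where a joint would pass 70% of its speed; a pose out of reach is approached as far as the arm can. A call is refused whole if a number of a shift passes 6.25 or a number of a turn 0.188, either way. A call with a gripper value outside its range is refused whole. The fingers move at their own pace and stop on an object; "force" is the grip in N (left out, the last holds). Time passes only in rows, so rows that do not move let the fingers close. It gives the time, the measured TCP pose, the force, the opening and the grip force at its end, in the units of the state.
- manip.get_state(): the state, without advancing time (a new reading comes with each control period).
- eyes.get_image(name): name is "scene" or "top"; returns the picture (384x512x3 uint8, red, green, blue); there is no depth.
- eyes.get_calibration(name): a dict with "camera_matrix" (3x3 intrinsics, pixels), "k1" (the pictures are not rectified: a ray, as slopes to the right and down, at radius r is drawn at 1 + k1 r^2 times it, then the intrinsics apply), "view" (4x4, takes a point from world to camera coordinates). Camera axes: x right, y up, looking along -z (the intrinsics and any distortion apply to the point x, -y, -z); pixel columns grow to the right and rows downward; lengths in m; the calibration is good to about 2 mm. A picture is of the moment at which its call begins. get_calibration takes no time and is no camera call.
- job.sign_off(): hands the job in; it is judged then, once.
The state is a dict: "clock": time; "qpos": joint angles; "qd": joint speeds; "effort": joint torques, N m; "position": TCP position; "ee_rot": TCP orientation; "contact_force": force on the tool from outside, world axes, zero at the start; "moment": the same for the moment, N m; "width": finger opening in m; "gripper_force": force on a finger pad.
Only numpy, scipy, OpenCV 4.12 (cv2) and the standard library are available. Lean on these libraries where they do the work, as an engineer would, in place of code of your own. Each camera call takes 0.05 s, during which the arm holds its last target. There are 200 camera calls.

### The job

Raise the column of the ratchet stand by its handle until its pawl has clicked exactly three times, then let the column down gently, without dropping it or forcing it, until it hangs on the pawl in that third notch, and let go. Then set the white ball camera gently and upright in the dished saddle on top of the column. Leave everything else on the bench alone.

Things in the scene. Friction and masses are not known exactly. Their poses are not given: they have to be found in the camera images.
- stand: fixed ratchet stand: dark base plate 124 x 112 x 12 mm with two slotted grey uprights to 121 mm above the bench, between which a square steel column (20 mm) slides. Origin: underside of the base, on the column's axis. x: away from the handle; pawl and saw teeth on the -y side; z up. The pawl's pin may be clamped 5 mm higher or lower in its slots, and the notches with it.
- handle (a point): middle of the column's lifting handle, a level bar 12 mm wide (along this point's y) and 16 mm high, sticking out along this point's -x, free to grip from 55 to 112 mm out from the column's axis (this point: 80 mm out; black end stop at 117 mm). 141 mm above the bench at the start, 15 mm below the saddle's floor. Column, handle and saddle weigh 0.56 to 0.84 kg (hidden).
- saddle (a point): centre of the floor of the saddle, the round aluminium dish on top of the column: inside diameter 60 mm, outside 66 mm, rim 4 mm above the floor. 15 mm above the handle's middle. It rises with the column; z up.
- column (a joint): height of the column, m: 0 = all the way down (start), 0.066 = top stop. It sinks unless held or hung on the pawl. Five saw teeth, 12 mm apart. Going up, each tooth pushes the pawl aside over about 8 mm, adding 7 to 14 N to the weight in the hand; this falls away within 4 mm as the pawl snaps in below it (click). The first click comes 9 to 21 mm up. A click too many cannot be undone.
- pawl (a joint): tilt of the sprung pawl (upright steel lever 50 mm long with a black thumb pad, -y side), rad: about 0 = lying against the column in a notch, about 0.2 = pushed aside by a tooth. After a click a lowered column stops on the pawl, 1 to 12 mm down, and the weight in the hand falls to nothing within about 1 mm; over 40 N between column and pawl (some 17 N of push) damages them.
- camera_mid (a point): middle of the white ball camera (a ball 52 mm in diameter on a round foot 42 mm wide, 60 mm high in all, 70 to 120 g, loose): on its axis, 34 mm above its underside. The black lens ring stands out 4 mm on this point's -x side, so grip the ball across this point's y. z up.
- solder_reel: bystander: grey solder reel, 62 mm across, 36 mm high, lying flat; origin at its underside
- flux_jar: bystander: small blue jar with grey cap, 48 mm across, 52 mm high; origin at its underside
- motor: bystander: red brushless motor with its leads, 56 x 90 x 38 mm; origin at its underside
- pliers: bystander: red-handled pliers, 56 x 142 x 12 mm, lying; origin at its underside
- tape: bystander: roll of amber tape, 76 mm across, 15 mm high, lying flat; origin at its underside
- driver: bystander: black screwdriver, 150 mm long, 18 mm thick, lying; origin at its underside
Things that resemble listed ones, but are neither listed nor needed, are in the scene too. What is shaped like the part that bears camera_mid but green or yellow is not meant.

How it is judged:
On the way:
1. the column hangs on the pawl in its third notch, let go, with the camera not yet on it (value of joint column between 0.031 and 0.0445 m and contact force between pawl and column above 2 N and contact force between the fingers and column below 0.05 N and height (world z) of camera_mid below 0.08 m), for 0.2 s.
At the end, for the whole second after the job is handed in: The column hangs on its pawl in the third notch (three clicks up), let go; the ball camera stands in the saddle, at rest, upright within 0.15 rad, its middle within 12 mm of the saddle's axis; nothing else has moved by more than 30 mm (value of joint column between 0.031 and 0.0445 m and contact force between pawl and column above 2 N and horizontal distance between camera_mid and saddle below 0.012 m and z of camera_mid in the frame of saddle between 0.03 and 0.038 m and angle between camera_mid's own z axis and vertical below 0.15 rad and linear speed of camera below 0.02 m/s); the robot touches nothing.
It fails at once if the column is dropped (it falls faster than 0.15 m/s) (velocity of joint column below -0.15 m/s).
It fails at once if the pawl is forced (more than 40 N between column and pawl) (contact force between pawl and column above 40 N).
It fails at once if the camera is banged down or pressed on the saddle (more than 25 N) (contact force between camera and column above 25 N).
It fails at once if a bystander is moved by more than 30 mm (distance of any of solder_reel, flux_jar, motor, pliers, tape, driver from where it was at the start of the episode above 0.03 m).
It also fails if it takes over 72 s, if anything falls off the work surface, if the arm or the gripper's body presses on something with over 40 N, if the wrist force passes 120 N, or if a joint passes its speed limit or range.

## Working session

There is one attempt and no reset: what is moved stays moved. The work goes in short steps, Python scripts to look and compute and a tool call to move; the robot and the scene stay as the last step left them, time stands still between calls to the robot, and variables do not carry over. Pictures are saved under pics/ and viewed, at most 10 in all, crops included, and the job is handed in when it is done.

Besides the shell and the picture viewer there is one more tool, called after "Emit:" as name(argument=value, ...) on one line, values as JSON. drive_tool: Moves the arm, as the interface text tells. Its arguments: {"type":"object","properties":{"rows":{"type":"array"},"force":{"type":"number"}},"required":["rows"]}

```bash
mkdir -p pics; cat > h.py <<'E'
import numpy as np, cv2
from rig import manip, eyes, job
def snap(n,f):
    im=eyes.get_image(n); cv2.imwrite(f'pics/{f}.png',im[:,:,::-1]); return im
def crop(src,f,u0,v0,u1,v1,s):
    im=cv2.imread(f'pics/{src}.png')[v0:v1,u0:u1]; cv2.imwrite(f'pics/{f}.png',cv2.resize(im,None,fx=s,fy=s,interpolation=cv2.INTER_CUBIC))
def ray(n,u,v):
    c=eyes.get_calibration(n);K=np.array(c['camera_matrix']);V=np.array(c['view'])
    p=np.linalg.solve(K,[u,v,1.]);d=p[:2];r=np.hypot(*d);x=r
    for _ in range(30): x=r/(1+c['k1']*x*x)
    d=d*(x/r if r>0 else 1)
    R=V[:3,:3];o=-R.T@V[:3,3];return o,R.T@np.array([d[0],-d[1],-1])
def at(n,u,v,z):
    o,d=ray(n,u,v);return o+d*(z-o[2])/d[2]
def proj(n,P):
    c=eyes.get_calibration(n);K=np.array(c['camera_matrix']);V=np.array(c['view'])
    q=V[:3,:3]@np.array(P)+V[:3,3];d=np.array([q[0],-q[1]])/-q[2];d=d*(1+c['k1']*(d@d))
    return (K@[d[0],d[1],1])[:2]
E
python3 - <<'E'
from h import *
a=snap('top','top0');b=snap('scene','scene0')
cv2.imwrite('pics/both.png',cv2.resize(np.vstack([a,b])[:,:,::-1],None,fx=.78,fy=.78))
for n in('top','scene'):
    c=eyes.get_calibration(n);V=np.array(c['view']);print(n,-V[:3,:3].T@V[:3,3],c['camera_matrix'],c['k1'])
print(manip.get_state())
E
```

```text
top [ 0.51599254 -0.07874445  1.06831948] [[369.12307415   0.         254.44785372]
 [  0.         369.12307415 195.57420811]
 [  0.           0.           1.        ]] 0.023725661854815026
scene [-0.11046189  0.84632516  0.92929579] [[461.10383899   0.         250.14548049]
 [  0.         461.10383899 184.55130966]
 [  0.           0.           1.        ]] -0.018874884345488268
{'clock': 0.1, 'qpos': array([-1.28699666e+00,  2.76512431e-01,  1.50601410e+00,  3.22902089e-06,
        1.36071883e+00, -1.20981068e-01]), 'qd': array([-0.00060544, -0.00224298, -0.00302945, -0.00014951, -0.00059218,
        0.00082013]), 'effort': array([ 1.50941913e-03, -4.17700446e+01, -2.46404654e+01, -1.72218874e-04,
        5.71168202e-03,  4.18399907e-06]), 'position': array([ 0.22631996, -0.52808172,  0.24153421]), 'ee_rot': array([-8.23746585e-04,  9.79588619e-01,  2.01011080e-01, -6.56251912e-05]), 'contact_force': array([0.48747023, 0.30256638, 0.14059049]), 'moment': array([-0.02338217,  0.034947  , -0.0223331 ]), 'gripper_force': 0.0, 'width': 0.08558229596269666}
```

View pics/top0.png

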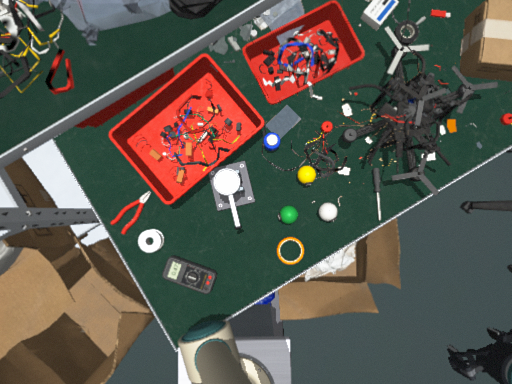

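View pics/scene0.png

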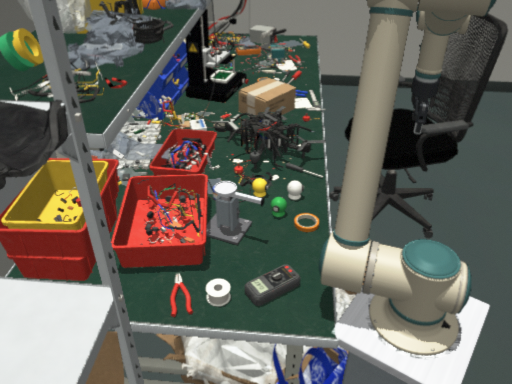

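Candidates for the camera, in the top picture: the white ball (328,212), the green ball (289,214) and the yellow ball (306,174). The white reel at (150,240) is the solder reel. I choose the white ball and check it in a close crop that also takes in the stand.

```bash
python3 - <<'E'
from h import *
crop('top0','c1',205,155,345,245,5.7)
crop('scene0','c2',200,170,310,250,7)
for u,v in [(227,181),(237,224)]: print(at('top',u,v,.15))
print(at('top',328,212,.034))
E
```

```text
[ 0.58975683 -0.00177642  0.15      ]
[ 0.48218071 -0.0245718   0.15      ]
[ 0.50587497 -0.2724856   0.034     ]
```

View pics/c1.png

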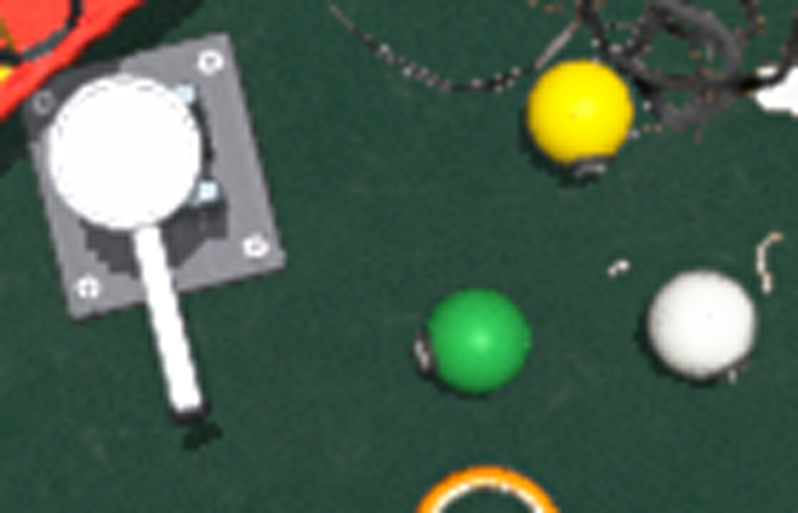

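View pics/c2.png

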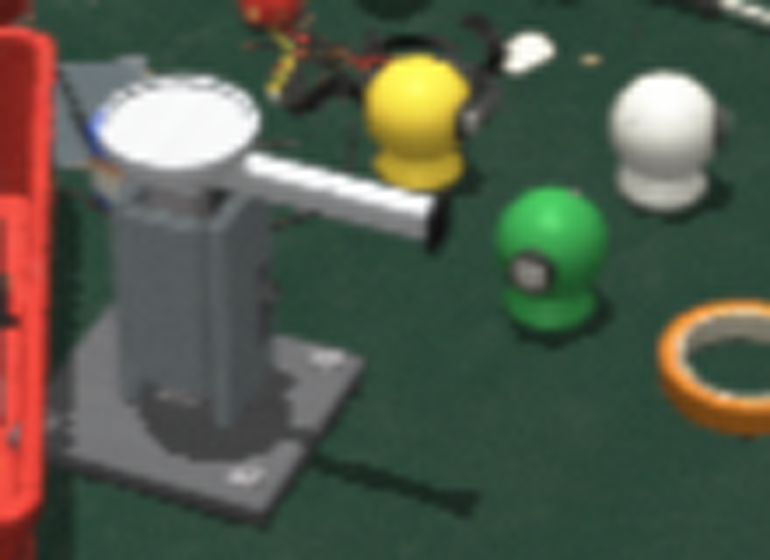

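```bash
python3 - <<'E'
from h import *
from scipy.spatial.transform import Rotation as R
f=lambda a,b:(205+a/5.7,155+b/5.7)
g=lambda a,b:(200+a/7,170+b/7)
s=at('top',*f(126,151),.160); h1=at('top',*f(150,240),.149); h2=at('top',*f(186,408),.149)
print('saddle',s,'scene',at('scene',*g(179,124),.160))
print(h1,h2,'ang',np.arctan2(*(h1-h2)[1::-1]),np.arctan2(*(s-h2)[1::-1]))
a=np.arctan2(*(s-h2)[1::-1]);print('handle80',s[:2]-.08*np.array([np.cos(a),np.sin(a)]), 'end dist',np.linalg.norm((s-h2)[:2]))
b=at('top',*f(702,325),.034);l=at('top',*f(734,372),.034)
print('ball',b,'scene',at('scene',*g(664,126),.034),'cam x ang',np.arctan2(*(b-l)[1::-1]))
q=manip.get_state()['ee_rot'];M=R.from_quat(np.r_[q[1:],q[0]]).as_matrix();print('tool y ang',np.arctan2(M[1,1],M[0,1]))
E
```

```text
saddle [ 0.58773284 -0.00285096  0.16      ] scene [ 0.58618933 -0.00169784  0.16      ]
[ 0.54934724 -0.01168368  0.149     ] [ 0.4757179 -0.0259545  0.149    ] ang 0.1914459793004308 0.20340186886155995
handle80 [ 0.50938203 -0.01901113] end dist 0.11437272466850437
ball [ 0.50581661 -0.27292289  0.034     ] scene [ 0.50901374 -0.2752094   0.034     ] cam x ang 0.5687843749424488
tool y ang -1.1660161027489924
```

Emit:
drive_tool(rows=[[[0,0,-0.0256],[1.77,3.18,0],8.5],[[0,0,-0.0256],[1.77,3.18,0],8.5],[[0,0,-0.0256],[1.77,3.18,0],8.5],[[0,0,-0.0256],[1.77,3.18,0],8.5],[[0,0,-0.0256],[1.77,3.18,0],8.5],[[0,0,-0.0256],[1.77,3.18,0],8.5],[[0,0,-0.0256],[1.77,3.18,0],8.5],[[0,0,-0.0256],[1.77,3.18,0],8.5]], force=100)

```text
clock: 1.1
position: [0.3683, -0.2729, 0.242]
ee_rot: [-0.0, 0.995, 0.099, -0.0]
contact_force: [-0.4, -1.1, 0.0]
width: 0.0854
gripper_force: 0.0
```

Emit:
drive_tool(rows=[[[0,0,0],[1.77,3.18,0],8.5],[[0,0,0],[1.77,3.18,0],7],[[0,0,0],[1.77,3.18,0],5],[[0,0,0],[1.77,3.18,0],4],[[0,0,0],[1.77,3.18,0],4],[[0,0,0],[1.77,3.18,0],4],[[0,0,0],[1.77,3.18,0],4],[[0,0,0],[1.74,3.18,0],4]])

```text
clock: 2.1
position: [0.5096, -0.0186, 0.242]
ee_rot: [0.0, 0.995, 0.1, -0.0]
contact_force: [0.9, 0.1, -0.2]
width: 0.0399
gripper_force: 0.0
```

Emit:
drive_tool(rows=[[[0,0,0],[0,0,-1],4],[[0,0,0],[0,0,-1],4],[[0,0,0],[0,0,-1],4],[[0,0,0],[0,0,-1],4],[[0,0,0],[0,0,0],4],[[0,0,0],[0,0,0],4]])

```text
clock: 2.85
position: [0.5095, -0.0201, 0.2025]
ee_rot: [0.0, 0.995, 0.1, 0.0]
contact_force: [0.0, -0.1, -0.7]
width: 0.0398
gripper_force: 0.0
```

```bash
python3 - <<'E'
from h import *
a=snap('top','top1');b=snap('scene','scene1')
A=cv2.resize(a[150:250,190:270],None,fx=5,fy=5);B=cv2.resize(b[160:260,195:275],None,fx=5,fy=5)
cv2.imwrite('pics/c3.png',np.hstack([A,B])[:,:,::-1])
E
```

```text
(no output)
```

View pics/c3.png

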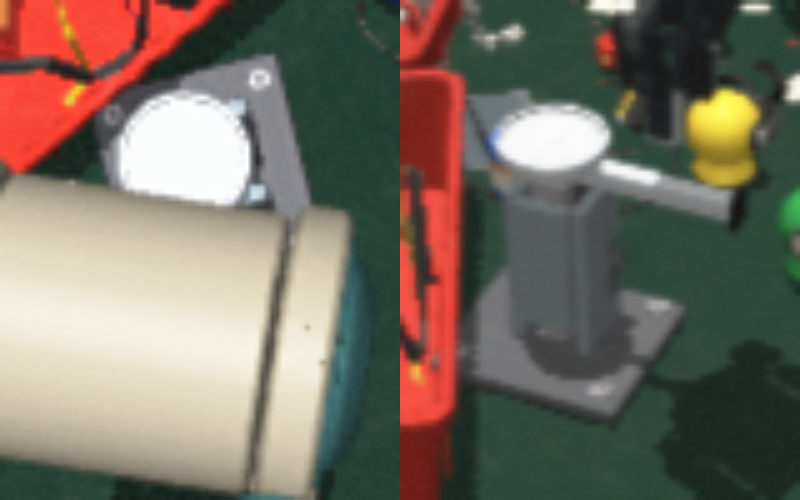

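The gripper is over the handle, which the shadow on the bar at about (630,175) confirms. The bar is clear, so I descend and grip.

Emit:
drive_tool(rows=[[[0,0,0],[0,0,-1.5],4],[[0,0,0],[0,0,-1.5],4],[[0,0,0],[0,0,-1.5],4],[[0,0,0],[0,0,-1.5],4],[[0,0,0],[0,0,-0.9],4],[[0,0,0],[0,0,0],4]])

```text
clock: 3.7
position: [0.5089, -0.0197, 0.1324]
ee_rot: [-0.0, 0.995, 0.1, -0.001]
contact_force: [-0.4, 0.6, 0.4]
width: 0.0403
gripper_force: 0.0
```

Emit:
drive_tool(rows=[[[0,0,0],[0,0,0],2.2],[[0,0,0],[0,0,0],1.6],[[0,0,0],[0,0,0],1.0],[[0,0,0],[0,0,0],0.5],[[0,0,0],[0,0,0],0.5],[[0,0,0],[0,0,0],0.5]], force=100)

```text
clock: 4.45
position: [0.5097, -0.0192, 0.1341]
ee_rot: [-0.0, 0.995, 0.1, 0.001]
contact_force: [-1.4, 3.5, 6.4]
width: 0.0101
gripper_force: 97.8
```

Emit:
drive_tool(rows=[[[0,0,0],[0,0,0.1],0.5],[[0,0,0],[0,0,0.1],0.5],[[0,0,0],[0,0,0.1],0.5],[[0,0,0],[0,0,0],0.5]])

```text
clock: 4.95
position: [0.5096, -0.0192, 0.1348]
ee_rot: [-0.001, 0.995, 0.1, -0.0]
contact_force: [4.1, 4.0, -9.3]
width: 0.0101
gripper_force: 97.7
```

Emit:
drive_tool(rows=[[[0,0,0],[0,0,0.1],0.5],[[0,0,0],[0,0,0.1],0.5],[[0,0,0],[0,0,0],0.5]])

```text
clock: 5.32
position: [0.5096, -0.0192, 0.1366]
ee_rot: [-0.001, 0.995, 0.1, -0.0]
contact_force: [3.5, 4.1, -10.7]
width: 0.01
gripper_force: 97.5
```

Emit:
drive_tool(rows=[[[0,0,0],[0,0,0.1],0.5],[[0,0,0],[0,0,0.1],0.5],[[0,0,0],[0,0,0],0.5]])

```text
clock: 5.7
position: [0.5096, -0.0192, 0.1386]
ee_rot: [-0.001, 0.995, 0.1, -0.0]
contact_force: [4.0, 4.3, -10.6]
width: 0.01
gripper_force: 97.4
```

Emit:
drive_tool(rows=[[[0,0,0],[0,0,0.1],0.5],[[0,0,0],[0,0,0.1],0.5],[[0,0,0],[0,0,0],0.5]])

```text
clock: 6.08
position: [0.5096, -0.0192, 0.1401]
ee_rot: [-0.001, 0.995, 0.1, -0.0]
contact_force: [5.4, 3.9, -13.9]
width: 0.0101
gripper_force: 97.5
```

Emit:
drive_tool(rows=[[[0,0,0],[0,0,0.1],0.5],[[0,0,0],[0,0,0.1],0.5],[[0,0,0],[0,0,0],0.5]])

```text
clock: 6.45
position: [0.5096, -0.0192, 0.1415]
ee_rot: [-0.001, 0.995, 0.1, -0.0]
contact_force: [5.9, 4.0, -17.8]
width: 0.0101
gripper_force: 97.3
```

Emit:
drive_tool(rows=[[[0,0,0],[0,0,0.1],0.5],[[0,0,0],[0,0,0.1],0.5],[[0,0,0],[0,0,0],0.5]])

```text
clock: 6.82
position: [0.5096, -0.0192, 0.1434]
ee_rot: [-0.001, 0.995, 0.1, -0.001]
contact_force: [6.5, 3.6, -18.0]
width: 0.01
gripper_force: 97.4
```

Emit:
drive_tool(rows=[[[0,0,0],[0,0,0.1],0.5],[[0,0,0],[0,0,0.1],0.5],[[0,0,0],[0,0,0],0.5]])

```text
clock: 7.2
position: [0.5096, -0.0192, 0.1451]
ee_rot: [-0.001, 0.995, 0.1, -0.001]
contact_force: [7.0, 4.6, -19.1]
width: 0.0099
gripper_force: 97.3
```

Emit:
drive_tool(rows=[[[0,0,0],[0,0,0.1],0.5],[[0,0,0],[0,0,0],0.5]])

```text
clock: 7.45
position: [0.5096, -0.0192, 0.146]
ee_rot: [-0.001, 0.995, 0.1, -0.001]
contact_force: [7.2, 3.5, -20.3]
width: 0.01
gripper_force: 97.2
```

Emit:
drive_tool(rows=[[[0,0,0],[0,0,0.1],0.5],[[0,0,0],[0,0,0],0.5]])

```text
clock: 7.7
position: [0.5096, -0.0192, 0.1469]
ee_rot: [-0.001, 0.995, 0.1, -0.001]
contact_force: [7.3, 3.7, -20.8]
width: 0.0103
gripper_force: 97.3
```

Emit:
drive_tool(rows=[[[0,0,0],[0,0,0.1],0.5],[[0,0,0],[0,0,0],0.5]])

```text
clock: 7.95
position: [0.5096, -0.0192, 0.1479]
ee_rot: [-0.001, 0.995, 0.1, -0.001]
contact_force: [6.2, 3.0, -21.0]
width: 0.0102
gripper_force: 97.4
```

Emit:
drive_tool(rows=[[[0,0,0],[0,0,0.1],0.5],[[0,0,0],[0,0,0],0.5]])

```text
clock: 8.2
position: [0.5096, -0.0192, 0.1494]
ee_rot: [-0.001, 0.995, 0.1, -0.001]
contact_force: [7.0, 4.1, -17.6]
width: 0.0102
gripper_force: 98.0
```

Emit:
drive_tool(rows=[[[0,0,0],[0,0,0.1],0.5],[[0,0,0],[0,0,0],0.5]])

```text
clock: 8.45
position: [0.5096, -0.0192, 0.1512]
ee_rot: [-0.001, 0.995, 0.1, -0.0]
contact_force: [3.9, 3.8, -11.6]
width: 0.0103
gripper_force: 98.7
```

Emit:
drive_tool(rows=[[[0,0,0],[0,0,0.1],0.5],[[0,0,0],[0,0,0],0.5]])

```text
clock: 8.7
position: [0.5096, -0.0192, 0.1529]
ee_rot: [-0.001, 0.995, 0.1, -0.0]
contact_force: [4.0, 3.9, -8.3]
width: 0.0102
gripper_force: 99.4
```

Emit:
drive_tool(rows=[[[0,0,0],[0,0,0.1],0.5],[[0,0,0],[0,0,0],0.5]])

```text
clock: 8.95
position: [0.5096, -0.0192, 0.1531]
ee_rot: [-0.001, 0.995, 0.1, -0.0]
contact_force: [4.7, 4.0, -13.9]
width: 0.0101
gripper_force: 98.7
```

Emit:
drive_tool(rows=[[[0,0,0],[0,0,0.1],0.5],[[0,0,0],[0,0,0],0.5]])

```text
clock: 9.2
position: [0.5096, -0.0192, 0.1536]
ee_rot: [-0.001, 0.995, 0.1, -0.0]
contact_force: [5.6, 3.7, -16.8]
width: 0.0099
gripper_force: 98.3
```

First click came at about z = 0.151, so I expect the second near 0.163 and the third near 0.175.

Emit:
drive_tool(rows=[[[0,0,0],[0,0,0.1],0.5],[[0,0,0],[0,0,0.1],0.5],[[0,0,0],[0,0,0.1],0.5],[[0,0,0],[0,0,0.1],0.5],[[0,0,0],[0,0,0],0.5]])

```text
clock: 9.82
position: [0.5096, -0.0192, 0.1571]
ee_rot: [-0.001, 0.995, 0.1, -0.001]
contact_force: [8.0, 3.2, -19.6]
width: 0.0101
gripper_force: 97.9
```

Emit:
drive_tool(rows=[[[0,0,0],[0,0,0.1],0.5],[[0,0,0],[0,0,0.1],0.5],[[0,0,0],[0,0,0],0.5]])

```text
clock: 10.2
position: [0.5096, -0.0192, 0.1588]
ee_rot: [-0.001, 0.995, 0.1, -0.001]
contact_force: [6.8, 4.3, -20.2]
width: 0.0104
gripper_force: 97.7
```

Emit:
drive_tool(rows=[[[0,0,0],[0,0,0.1],0.5],[[0,0,0],[0,0,0],0.5]])

```text
clock: 10.45
position: [0.5096, -0.0192, 0.1596]
ee_rot: [-0.001, 0.995, 0.1, -0.001]
contact_force: [7.2, 3.3, -21.9]
width: 0.0099
gripper_force: 97.5
```

Emit:
drive_tool(rows=[[[0,0,0],[0,0,0.1],0.5],[[0,0,0],[0,0,0],0.5]])

```text
clock: 10.7
position: [0.5096, -0.0192, 0.1613]
ee_rot: [-0.001, 0.995, 0.1, -0.001]
contact_force: [6.1, 4.2, -17.0]
width: 0.0102
gripper_force: 98.3
```

Emit:
drive_tool(rows=[[[0,0,0],[0,0,0.1],0.5],[[0,0,0],[0,0,0],0.5]])

```text
clock: 10.95
position: [0.5096, -0.0192, 0.1631]
ee_rot: [-0.001, 0.995, 0.1, -0.0]
contact_force: [4.8, 3.4, -12.9]
width: 0.0105
gripper_force: 98.9
```

Emit:
drive_tool(rows=[[[0,0,0],[0,0,0.1],0.5],[[0,0,0],[0,0,0],0.5]])

```text
clock: 11.2
position: [0.5096, -0.0192, 0.1649]
ee_rot: [-0.001, 0.995, 0.1, -0.0]
contact_force: [3.9, 4.0, -8.1]
width: 0.0104
gripper_force: 99.5
```

Emit:
drive_tool(rows=[[[0,0,0],[0,0,0.1],0.5],[[0,0,0],[0,0,0],0.5]])

```text
clock: 11.45
position: [0.5096, -0.0192, 0.1651]
ee_rot: [-0.001, 0.995, 0.1, -0.0]
contact_force: [3.8, 4.5, -13.0]
width: 0.0101
gripper_force: 98.9
```

Emit:
drive_tool(rows=[[[0,0,0],[0,0,0.1],0.5],[[0,0,0],[0,0,0.1],0.5],[[0,0,0],[0,0,0.1],0.5],[[0,0,0],[0,0,0.1],0.5],[[0,0,0],[0,0,0.1],0.5],[[0,0,0],[0,0,0.1],0.5],[[0,0,0],[0,0,0],0.5]])

```text
clock: 12.32
position: [0.5096, -0.0192, 0.1699]
ee_rot: [-0.001, 0.995, 0.1, -0.001]
contact_force: [6.7, 4.9, -21.3]
width: 0.0105
gripper_force: 98.0
```

Emit:
drive_tool(rows=[[[0,0,0],[0,0,0.1],0.5],[[0,0,0],[0,0,0],0.5]])

```text
clock: 12.58
position: [0.5096, -0.0192, 0.1708]
ee_rot: [-0.001, 0.995, 0.1, -0.001]
contact_force: [8.2, 3.6, -19.5]
width: 0.0103
gripper_force: 97.9
```

Emit:
drive_tool(rows=[[[0,0,0],[0,0,0.1],0.5],[[0,0,0],[0,0,0],0.5]])

```text
clock: 12.82
position: [0.5096, -0.0192, 0.1716]
ee_rot: [-0.001, 0.995, 0.1, -0.001]
contact_force: [7.5, 3.0, -20.6]
width: 0.0097
gripper_force: 97.7
```

Emit:
drive_tool(rows=[[[0,0,0],[0,0,0.1],0.5],[[0,0,0],[0,0,0],0.5]])

```text
clock: 13.08
position: [0.5096, -0.0192, 0.1733]
ee_rot: [-0.001, 0.995, 0.1, -0.001]
contact_force: [5.0, 3.2, -15.5]
width: 0.0103
gripper_force: 98.5
```

Emit:
drive_tool(rows=[[[0,0,0],[0,0,0.1],0.5],[[0,0,0],[0,0,0],0.5]])

```text
clock: 13.32
position: [0.5096, -0.0192, 0.175]
ee_rot: [-0.001, 0.995, 0.1, -0.0]
contact_force: [4.7, 4.2, -12.2]
width: 0.0101
gripper_force: 99.1
```

Emit:
drive_tool(rows=[[[0,0,0],[0,0,0.1],0.5],[[0,0,0],[0,0,0],0.5]])

```text
clock: 13.58
position: [0.5096, -0.0192, 0.1769]
ee_rot: [-0.001, 0.995, 0.1, -0.0]
contact_force: [3.0, 3.5, -8.8]
width: 0.0103
gripper_force: 99.7
```

Third click. Now I lower it gently.

Emit:
drive_tool(rows=[[[0,0,0],[0,0,-0.1],0.5],[[0,0,0],[0,0,0],0.5]])

```text
clock: 13.82
position: [0.5096, -0.0192, 0.1764]
ee_rot: [-0.001, 0.995, 0.1, 0.0]
contact_force: [3.3, 4.1, -5.7]
width: 0.0105
gripper_force: 100.2
```

Emit:
drive_tool(rows=[[[0,0,0],[0,0,-0.1],0.5],[[0,0,0],[0,0,0],0.5]])

```text
clock: 14.08
position: [0.5096, -0.0192, 0.1762]
ee_rot: [-0.001, 0.995, 0.1, 0.0]
contact_force: [2.0, 4.9, -2.1]
width: 0.0102
gripper_force: 100.7
```

Emit:
drive_tool(rows=[[[0,0,0],[0,0,-0.1],0.5],[[0,0,0],[0,0,0],0.5]])

```text
clock: 14.32
position: [0.5096, -0.0192, 0.1761]
ee_rot: [-0.0, 0.995, 0.1, 0.001]
contact_force: [1.5, 5.0, 2.3]
width: 0.01
gripper_force: 101.5
```

Emit:
drive_tool(rows=[[[0,0,0],[0,0,-0.1],0.5],[[0,0,0],[0,0,0],0.5]])

```text
clock: 14.58
position: [0.5096, -0.0192, 0.176]
ee_rot: [-0.0, 0.995, 0.1, 0.001]
contact_force: [-1.2, 5.5, 7.9]
width: 0.0103
gripper_force: 102.2
```

Emit:
drive_tool(rows=[[[0,0,0],[0,0,0.1],0.5],[[0,0,0],[0,0,0],0.5],[[0,0,0],[0,0,0],0.5]], force=20)

```text
clock: 14.95
position: [0.5096, -0.0192, 0.1761]
ee_rot: [-0.0, 0.995, 0.1, 0.001]
contact_force: [0.1, 5.1, 2.7]
width: 0.0104
gripper_force: 101.4
```

Emit:
drive_tool(rows=[[[0,0,0],[0,0,0],1.4],[[0,0,0],[0,0,0],2.5],[[0,0,0],[0,0,0],4],[[0,0,0],[0,0,0],4],[[0,0,0],[0,0,0],4]])

```text
clock: 15.58
position: [0.5093, -0.0199, 0.1753]
ee_rot: [0.0, 0.995, 0.1, -0.0]
contact_force: [-0.3, -0.6, -0.2]
width: 0.0397
gripper_force: 0.0
```

Emit:
drive_tool(rows=[[[0,0,0],[0,0,1],4],[[0,0,0],[0,0,1.5],4],[[0,0,0],[0,0,1.5],4],[[0,0,0],[0,0,1.5],4],[[0,0,0],[0,0,1.5],6],[[0,0,0],[0,0,0],8.5]])

```text
clock: 16.32
position: [0.5102, -0.0199, 0.247]
ee_rot: [0.0, 0.995, 0.1, 0.002]
contact_force: [-0.3, -0.3, -0.7]
width: 0.0748
gripper_force: 0.0
```

Emit:
drive_tool(rows=[[[0,0,0.0625],[0,-4.24,0],8.5],[[0,0,0.0625],[0,-4.24,0],8.5],[[0,0,0.0625],[0,-4.24,0],8.5],[[0,0,0.0625],[0,-4.24,0],8.5],[[0,0,0.0625],[0,-4.24,0],8.5],[[0,0,0.0625],[-0.2,-4.24,0],8.5],[[0,0,0],[0,0,0],8.5]])

```text
clock: 17.2
position: [0.5069, -0.2769, 0.2442]
ee_rot: [-0.0, 0.959, 0.282, -0.001]
contact_force: [0.1, -0.0, 0.5]
width: 0.0848
gripper_force: 0.0
```

Emit:
drive_tool(rows=[[[0,0,0],[0,0,-3],8.5],[[0,0,0],[0,0,-3],8.5],[[0,0,0],[0,0,-3],8.5],[[0,0,0],[0,0,-3],8.5],[[0,0,0],[0,0,-1.5],8.5],[[0,0,0],[0,0,0],8.5],[[0,0,0],[0,0,0],8.5]])

```text
clock: 18.08
position: [0.5081, -0.2744, 0.1114]
ee_rot: [0.001, 0.959, 0.284, 0.001]
contact_force: [-0.1, -0.5, 1.2]
width: 0.085
gripper_force: 0.0
```

```bash
python3 - <<'E'
from h import *
b=snap('scene','scene2')
A=cv2.resize(b[150:240,200:280],None,fx=5,fy=5);B=cv2.resize(b[150:240,260:340],None,fx=5,fy=5)
cv2.imwrite('pics/c4.png',np.hstack([A,B])[:,:,::-1])
print(manip.get_state()['position'])
E
```

```text
[ 0.50819646 -0.2745581   0.11160537]
```

View pics/c4.png

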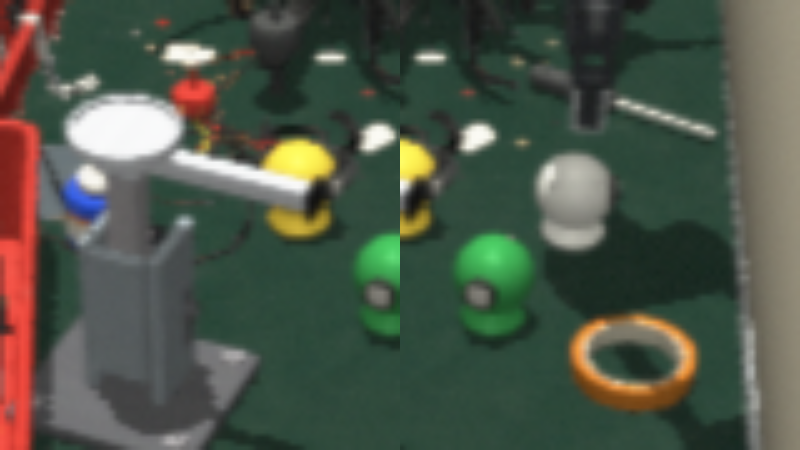

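The column hangs raised, with the saddle at about (125,128) in the left panel. The gripper is above the white ball at (575,190) in the right panel, with clearance on both sides. I go down and grip at low force.

Emit:
drive_tool(rows=[[[0,0,0],[0,0,-2],8.5],[[0,0,0],[0,0,-2],8.5],[[0,0,0],[0,0,-2],8.5],[[0,0,0],[0,0,-1.5],8.5],[[0,0,0],[0,0,-1.1],8.5],[[0,0,0],[0,0,0],8.5]], force=25)

```text
clock: 18.88
position: [0.5071, -0.274, 0.0239]
ee_rot: [-0.0, 0.959, 0.284, -0.0]
contact_force: [0.4, -0.0, -0.3]
width: 0.0854
gripper_force: 0.0
```

Emit:
drive_tool(rows=[[[0,0,0],[0,0,0],7],[[0,0,0],[0,0,0],6.2],[[0,0,0],[0,0,0],5.6],[[0,0,0],[0,0,0],5.2],[[0,0,0],[0,0,0],4.6],[[0,0,0],[0,0,0],4.6],[[0,0,0],[0,0,0],4.6]])

```text
clock: 19.75
position: [0.5073, -0.274, 0.0248]
ee_rot: [-0.0, 0.959, 0.284, 0.0]
contact_force: [-2.4, 2.0, 5.2]
width: 0.0489
gripper_force: 25.6
```

```bash
python3 - <<'E'
from h import *
from scipy.optimize import minimize
print(manip.get_state())
uv=np.array([224.8,175.6])
for z in(.195,.198,.202): print(z,at('scene',*uv,z))
E
```

```text
{'clock': 19.75, 'qpos': array([-6.15924518e-01,  4.77606313e-01,  1.79398350e+00,  1.04334089e-04,
        8.70014773e-01,  3.79748543e-01]), 'qd': array([ 0.0017686 ,  0.00178882,  0.00021271,  0.0018413 ,  0.00075164,
       -0.00053695]), 'effort': array([-3.22239781e-01, -4.33182943e+01, -1.71138543e+01, -1.02709571e-01,
       -6.86270781e-01,  2.92614597e-02]), 'position': array([ 0.50728652, -0.27398573,  0.02483402]), 'ee_rot': array([-2.93631837e-05,  9.58947822e-01,  2.83582570e-01,  2.76272754e-05]), 'contact_force': array([-2.42067139,  2.04216892,  5.19436147]), 'moment': array([0.30870937, 0.21385419, 0.00841128]), 'gripper_force': 25.56837296113372, 'width': 0.04893376354850077}
0.195 [ 0.59380806 -0.00958305  0.195     ]
0.198 [ 0.59093073 -0.0060862   0.198     ]
0.202 [ 0.58709429 -0.00142373  0.202     ]
```

Emit:
drive_tool(rows=[[[0,0,0],[0,0,0.6],4.6],[[0,0,0],[0,0,1.5],4.6],[[0,0,0],[0,0,3],4.6],[[0,0,0],[0,0,4],4.6],[[0,0,0],[0,0,4],4.6],[[0,0,0],[0,0,4],4.6],[[0,0,0],[0,0,4],4.6],[[0,0,0],[0,0,2.4],4.6]])

```text
clock: 20.75
position: [0.5079, -0.2745, 0.2627]
ee_rot: [0.002, 0.959, 0.284, 0.001]
contact_force: [0.6, -0.4, -1.8]
width: 0.0494
gripper_force: 26.2
```

Emit:
drive_tool(rows=[[[0,0,0],[0.5,2,0],4.6],[[0,0,0],[1.5,4,0],4.6],[[0,0,0],[1.5,4,0],4.6],[[0,0,0],[1.5,4,0],4.6],[[0,0,0],[1,4,0],4.6],[[0,0,0],[1,4,0],4.6],[[0,0,0],[0.7,3,0],4.6],[[0,0,0],[0.3,2,0],4.6]])

```text
clock: 21.75
position: [0.5865, -0.0015, 0.258]
ee_rot: [-0.001, 0.959, 0.284, -0.001]
contact_force: [-0.1, 0.7, -1.6]
width: 0.0489
gripper_force: 26.2
```

Emit:
drive_tool(rows=[[[0,0,0],[0,0.2,0],4.6],[[0,0,0],[0,0,0],4.6],[[0,0,0],[0,0,0],4.6]])

```text
clock: 22.12
position: [0.5872, -0.0033, 0.2593]
ee_rot: [0.0, 0.959, 0.283, -0.0]
contact_force: [0.0, -0.9, -0.4]
width: 0.0489
gripper_force: 26.2
```

```bash
python3 - <<'E'
from h import *
a=snap('top','top3');b=snap('scene','scene3')
A=cv2.resize(a[150:230,190:270],None,fx=5,fy=5);B=cv2.resize(b[120:200,185:265],None,fx=5,fy=5)
cv2.imwrite('pics/c5.png',np.hstack([A,B])[:,:,::-1])
p=manip.get_state()['position'];print(p)
print('exp ball',proj('scene',p+[0,0,.0092]),'saddle rim',proj('scene',[.587,-.002,.202]))
E
```

```text
[ 0.58725225 -0.00316565  0.25936489]
exp ball [224.36949327 155.29105123] saddle rim [224.95112307 175.51966622]
```

View pics/c5.png

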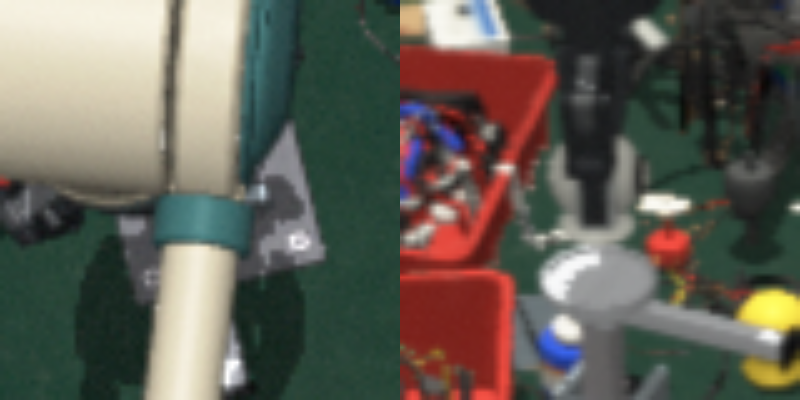

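The ball is centred over the saddle: foot centre at about x = 596 and dish centre at about x = 598 in the right panel. I lower it.

Emit:
drive_tool(rows=[[[0,0,0],[0,0,-0.8],4.6],[[0,0,0],[0,0,-0.8],4.6],[[0,0,0],[0,0,-0.6],4.6],[[0,0,0],[0,0,-0.4],4.6],[[0,0,0],[0,0,-0.3],4.6],[[0,0,0],[0,0,-0.2],4.6],[[0,0,0],[0,0,0],4.6]])

```text
clock: 23.1
position: [0.5874, -0.0021, 0.2283]
ee_rot: [0.0, 0.959, 0.284, -0.0]
contact_force: [0.4, 0.4, -1.4]
width: 0.0487
gripper_force: 26.2
```

Emit:
drive_tool(rows=[[[0,0,0],[0,0,-0.1],4.6],[[0,0,0],[0,0,-0.1],4.6],[[0,0,0],[0,0,0],4.6]])

```text
clock: 23.48
position: [0.5873, -0.0021, 0.2263]
ee_rot: [0.0, 0.959, 0.284, -0.0]
contact_force: [0.1, -0.5, -1.0]
width: 0.0487
gripper_force: 26.2
```

Emit:
drive_tool(rows=[[[0,0,0],[0,0,-0.1],4.6],[[0,0,0],[0,0,0],4.6]])

```text
clock: 23.72
position: [0.5873, -0.0022, 0.2253]
ee_rot: [0.0, 0.959, 0.284, -0.0]
contact_force: [0.5, -0.6, -0.8]
width: 0.049
gripper_force: 26.2
```

Emit:
drive_tool(rows=[[[0,0,0],[0,0,-0.1],4.6],[[0,0,0],[0,0,0],4.6]])

```text
clock: 23.98
position: [0.5873, -0.0022, 0.2242]
ee_rot: [0.0, 0.959, 0.284, -0.0]
contact_force: [-0.0, 0.0, -0.9]
width: 0.0486
gripper_force: 26.2
```

Emit:
drive_tool(rows=[[[0,0,0],[0,0,-0.05],4.6],[[0,0,0],[0,0,0],4.6]])

```text
clock: 24.22
position: [0.5874, -0.0022, 0.2238]
ee_rot: [0.0, 0.959, 0.284, -0.0]
contact_force: [0.3, -0.7, -0.8]
width: 0.0488
gripper_force: 26.2
```

Emit:
drive_tool(rows=[[[0,0,0],[0,0,-0.05],4.6],[[0,0,0],[0,0,0],4.6]])

```text
clock: 24.48
position: [0.5873, -0.0022, 0.2233]
ee_rot: [0.0, 0.959, 0.284, -0.0]
contact_force: [-0.4, -0.8, -1.4]
width: 0.0485
gripper_force: 26.2
```

Emit:
drive_tool(rows=[[[0,0,0],[0,0,-0.05],4.6],[[0,0,0],[0,0,0],4.6]])

```text
clock: 24.72
position: [0.5875, -0.0021, 0.2229]
ee_rot: [0.0, 0.959, 0.284, 0.0]
contact_force: [-0.2, 0.3, 0.2]
width: 0.049
gripper_force: 26.2
```

Emit:
drive_tool(rows=[[[0,0,0],[0,0,-0.05],4.6],[[0,0,0],[0,0,0],4.6]])

```text
clock: 24.98
position: [0.5876, -0.0021, 0.2228]
ee_rot: [0.0, 0.959, 0.284, 0.0]
contact_force: [-0.2, 1.4, 2.3]
width: 0.0488
gripper_force: 26.5
```

Contact. I open and back off upward.

Emit:
drive_tool(rows=[[[0,0,0],[0,0,0],5.3],[[0,0,0],[0,0,0],6],[[0,0,0],[0,0,0],7],[[0,0,0],[0,0,0],8.5],[[0,0,0],[0,0,0],8.5]])

```text
clock: 25.6
position: [0.5873, -0.0022, 0.2223]
ee_rot: [0.0, 0.959, 0.284, -0.0]
contact_force: [0.5, 0.3, -0.3]
width: 0.0849
gripper_force: 0.0
```

Emit:
drive_tool(rows=[[[0,0,0],[0,0,1],8.5],[[0,0,0],[0,0,2],8.5],[[0,0,0],[0,0,3],8.5],[[0,0,0],[0,0,3],8.5],[[0,0,0],[0,0,3],8.5],[[0,0,0],[0,0,0],8.5]])

```text
clock: 26.35
position: [0.5886, -0.0023, 0.3457]
ee_rot: [0.001, 0.959, 0.284, 0.003]
contact_force: [0.2, 0.2, -0.1]
width: 0.0851
gripper_force: 0.0
```

Emit:
drive_tool(rows=[[[0,0,0],[-1,-4,0],8.5],[[0,0,0],[-1,-4,0],8.5],[[0,0,0],[-1,-4,0],8.5],[[0,0,0],[-1,-4,0],8.5],[[0,0,0],[-1,-4,0],8.5],[[0,0,0],[-1,-4,0],8.5],[[0,0,0],[0,0,0],8.5],[[0,0,0],[0,0,0],8.5]])

```text
clock: 27.35
position: [0.5271, -0.2416, 0.3415]
ee_rot: [-0.001, 0.959, 0.283, -0.0]
contact_force: [-0.7, 1.1, 0.0]
width: 0.0851
gripper_force: 0.0
```

```bash
python3 - <<'E'
from h import *
a=snap('top','top4');b=snap('scene','scene4')
A=cv2.resize(a[140:240,190:270],None,fx=5,fy=5);B=cv2.resize(b[130:230,185:265],None,fx=5,fy=5)
cv2.imwrite('pics/c6.png',np.hstack([A,B])[:,:,::-1])
E
```

```text
(no output)
```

View pics/c6.png

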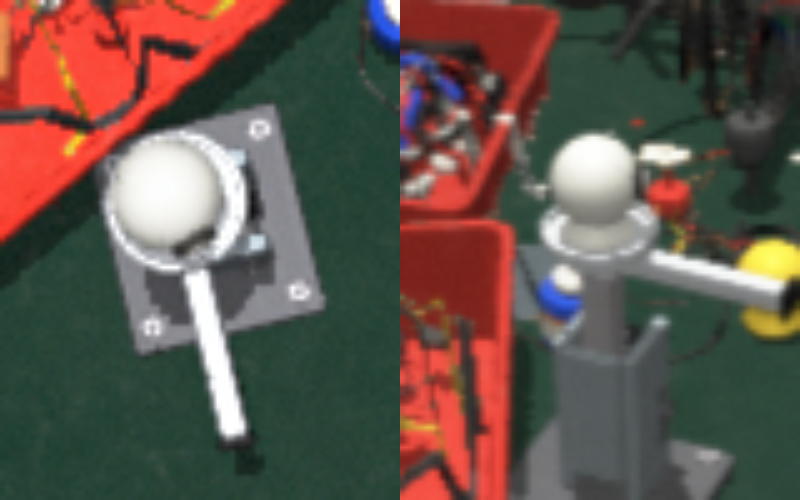

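```bash
python3 - <<'E'
from h import *
print(at('top',190+169/5,140+193/5,.232),at('top',190+174/5,140+201/5,.202))
print(at('scene',185+193/5,130+180/5,.232),at('scene',185+200/5,130+229/5,.202))
print(job.sign_off())
E
```

```text
[ 0.58880271 -0.00147829  0.232     ] [ 0.5875853 -0.00099    0.202    ]
[ 0.59139701 -0.00298439  0.232     ] [ 0.58599244 -0.00094496  0.202     ]
the job is handed in; nothing more can be done
None
```

The job is handed in: the column hangs on its pawl in the third notch, about 42 mm up. The white ball camera stands upright in the saddle, about 1–6 mm off its axis by the two cameras. The sign-off returned no verdict.

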